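# Cover the three cooking pots with their own lids

### The job

Cover the three open cooking pots so that no ash gets in: put each knobbed lid on the pot it fits, the largest on the dark steel pot, the middle-sized on the aluminium saucepan and the smallest on the blue enamel pot, set down gently so that it sits flat and centred in the mouth. Leave the pots standing where they are, and do not disturb the flat plate, the steel tumbler or the glass jar. Let go of everything at the end.

Things in the scene. Friction and masses are not known exactly. Their poses are not given: they have to be found in the camera images.
- lid_large: Aluminium lid, 136 mm across, upright black knob in its middle; fits the large dark pot. Lies flat, knob up. Origin: centre of its underside; z up. From there up: 0-8 mm a plug 94 mm wide (6 mm less at its foot) that enters the pot's mouth with 9 mm play all round; 8-12 mm the disc, which rests on the rim; 12-46 mm the round knob, 24 mm thick. 0.09-0.26 kg.
- lid_medium: Aluminium lid, 112 mm across, upright pale wooden knob in its middle; fits the aluminium saucepan. Lies flat, knob up. Origin: centre of its underside; z up. From there up: 0-8 mm a plug 70 mm wide (6 mm less at its foot) that enters the pot's mouth with 9 mm play all round; 8-12 mm the disc, which rests on the rim; 12-46 mm the round knob, 24 mm thick. 0.09-0.26 kg.
- lid_small: Aluminium lid, 90 mm across, upright red knob in its middle; fits the small blue enamel pot. Lies flat, knob up. Origin: centre of its underside; z up. From there up: 0-8 mm a plug 48 mm wide (6 mm less at its foot) that enters the pot's mouth with 9 mm play all round; 8-12 mm the disc, which rests on the rim; 12-46 mm the round knob, 24 mm thick. 0.09-0.26 kg.
- pot_large: Large dark steel pot, open, empty, loose on the table. Outer diameter 118 mm, mouth 112 mm, rim 85 mm above its underside. Two small wire loop handles at its +y and -y sides reach 84 mm from the axis, 64 mm up. Origin: centre of its underside; z up. Lid seated: the lid's origin is 77 mm above this one. 0.36-0.9 kg.
- pot_medium: Middle-sized low aluminium saucepan, open, empty, loose on the table. Outer diameter 94 mm, mouth 88 mm, rim 65 mm above its underside. A flat straight handle along its +x reaches 130 mm from the axis, 48 mm up, pointing roughly away from the robot. Origin: centre of its underside; z up. Lid seated: the lid's origin is 57 mm above this one. 0.36-0.9 kg.
- pot_small: Small tall blue enamel pot without handles, open, empty, loose on the table. Outer diameter 72 mm, mouth 66 mm, rim 100 mm above its underside.  Origin: centre of its underside; z up. Lid seated: the lid's origin is 92 mm above this one. 0.36-0.9 kg.
- plate: Bystander: flat round steel plate without a knob, 108 mm across, 8.5 mm high, lying among the lids. Origin: centre of its underside. To be left alone.
- tumbler: Bystander: plain steel tumbler, 68 mm across, 100 mm high, standing just beyond the pots. Origin: centre of its underside. To be left alone.
- jar: Bystander: glass jar with green cap, 70 mm across, 100 mm high, standing just beyond the pots. Origin: centre of its underside. To be left alone.
There are look-alikes about, which are no part of the job. What is shaped like the lid_medium but orange or turquoise is not meant.

How it is judged:
At the end, for the whole second after the job is handed in: Each lid at rest on its own pot: axes within 12 mm, disc on the rim (height -4 to +3 mm), tilt under 0.06 rad. Pots upright (0.06 rad), at rest, within 30 mm of their start; plate, tumbler and jar at rest within 30 mm of theirs (horizontal distance between lid_large and pot_large below 0.012 m and z of lid_large in the frame of pot_large between 0.073 and 0.08 m and angle between each of lid_large, pot_large, lid_medium, pot_medium, lid_small, pot_small's own z axis and vertical below 0.06 rad and linear speed of each of lid_large, pot_large, lid_medium, pot_medium, lid_small, pot_small, plate, tumbler, jar below 0.02 m/s and angular speed of each of lid_large, lid_medium, lid_small below 0.2 rad/s and distance of each of pot_large, pot_medium, pot_small, plate, tumbler, jar from where it was at the start of the episode below 0.03 m and horizontal distance between lid_medium and pot_medium below 0.012 m and z of lid_medium in the frame of pot_medium between 0.053 and 0.06 m and horizontal distance between lid_small and pot_small below 0.012 m and z of lid_small in the frame of pot_small between 0.088 and 0.095 m); the robot touches nothing.
It fails at once if a lid is dropped onto its pot (faster than 0.6 m/s as it reaches the rim) ((horizontal distance between lid_large and pot_large below 0.03 m and z of lid_large in the frame of pot_large between 0.065 and 0.095 m and linear speed of lid_large above 0.6 m/s) or (horizontal distance between lid_medium and pot_medium below 0.03 m and z of lid_medium in the frame of pot_medium between 0.045 and 0.075 m and linear speed of lid_medium above 0.6 m/s) or (horizontal distance between lid_small and pot_small below 0.03 m and z of lid_small in the frame of pot_small between 0.08 and 0.11 m and linear speed of lid_small above 0.6 m/s)).
It fails at once if a pot is shoved more than 30 mm or tipped over ((distance of pot_large from where it was at the start of the episode above 0.03 m or angle between pot_large's own z axis and vertical above 0.35 rad) or (distance of pot_medium from where it was at the start of the episode above 0.03 m or angle between pot_medium's own z axis and vertical above 0.35 rad) or (distance of pot_small from where it was at the start of the episode above 0.03 m or angle between pot_small's own z axis and vertical above 0.35 rad)).
It fails at once if the plate, tumbler or jar is moved more than 30 mm (distance of any of plate, tumbler, jar from where it was at the start of the episode above 0.03 m).
It also fails if it takes over 99 s, if anything falls off the work surface, if the arm or the gripper's body presses on something with over 40 N, if the wrist force passes 120 N, or if a joint passes its speed limit or range.

### The arm

A 7-joint arm with a two-finger parallel gripper is mounted at the origin on the work surface. World frame = base frame: x ahead of the robot, y to its left, z up, the work surface at z = 0. Lengths are in m, angles in rad, forces in N, time in s.
With the tool pointing down it reaches from about 0.4 to 0.85 m from the base axis. Payload 4.5 kg.
Tool frame: the origin (TCP) lies on the centre line of the jaws, within the pads' length; the fingertips stand r.tcp_to_tips ahead of it and the grasp point (between the pads) lies 11 mm behind it (r.tcp_to_tips is the distance from the TCP to the fingertips, in m); y points along the fingers, x is the direction in which the jaws open and shut, and the axes are right-handed (so a half turn about y gives the same grasp; the last joint's range is limited). The gripper opens to 88 mm and grips with 3 to 60 N. Pads are 18 mm wide; open, the fingers measure 123 mm over their backs; the gripper's body (75 mm by 187 mm) begins 45 mm behind the grasp point.
Start: joints at [-1.074, 0.689, -0.195, 1.565, 0.157, 0.902, -0.215], TCP at [0.279, 0.559, 0.247] pointing down, gripper open.
Joint ranges: [-3.01, 3.01], [-0.46, 2.08], [-1.47, 1.51], [0.13, 2.56], [-1, 4.14], [0.04, 2.09], [-2.66, 2.66]. Speed limits (rad/s): [2.57, 2.57, 3.14, 3.14, 3.14, 3.14, 3.14].

### API

Orientations are given as a unit quaternion [x, y, z, w].
In Python, from plant import r gives the robot as it stands. The module is installed in compiled form; this text tells all that it offers.
- The arm moves only by the shell command python3 -m inch 'ROWS' [OPENING] [FORCE]. ROWS is text: rows parted by semicolons, each of 4 numbers parted by spaces: the shift along the tool's x, y, z in mm, then the turn about the tool's y in degrees. In form: x y z spin; .... A call has 1 to 10 rows; each row is the pose to reach, as a shift and turn from the pose commanded when the call began, along the tool's axes at that moment; what a row does not reach only later rows make up. A row lasts 1/10 s, in which the tool goes at most 50 mm and 8.59 degrees, less where a joint would pass 70% of its speed; a pose out of reach is approached as far as the arm can. A call with a gripper value outside its range is refused whole. OPENING is the gripper command: -1 is shut, 1 is fully open, values between are in proportion, set as the call begins (- or left out, the last holds). The fingers move at their own pace and stop on an object; FORCE is the grip in N (left out, the last holds). Time passes only in rows, so rows that repeat a pose let the fingers close. It gives the time, the measured TCP pose, the force and the opening at its end, in the units of the state.
- r.get_state(): the state, without advancing time (a new reading comes with each control period).
- r.snapshot(name): name is "scene" or "top" or "wrist"; returns a dict with "frame" (384x512x3 uint8, red, green, blue), "intrinsics" (3x3 intrinsics, pixels), "dist_coeffs" ([k1, k2, p1, p2, k3] as OpenCV has them; the pictures are not rectified), "R" (3x3) and "t" (3): a world point X has camera coordinates R X + t. Camera axes: x right, y down, z forward; pixel columns grow to the right and rows downward; lengths in m; the calibration is good to about 2 mm. A picture is of the moment at which its call begins. There is no depth.
- r.finish_job(): hands the job in, once; it reports no verdict.
Trained networks look in the newest picture that a camera, given by its name, has taken for a name from the list of things; names that differ only in an ending like _2 or _b are one class to them, and where a whole thing is asked for, a point or a joint stands for the part that bears it (a point fixed in the world has none). Each returns a list of dicts, best first, with "p" (0 to 1); they miss things now and then, are a little off and sometimes report something else, mostly with a low value. They report only what shows in the picture. A call takes as long as a camera call. They do not tell look-alikes from the thing itself.
- r.trace(camera, name): "region" (384x512 bool, what is visible of it) and "centre" ([row, column] in pixels, amid what is visible of it).
- r.tip_of(camera, name): "centre" ([row, column] in pixels: a listed point, or the origin of a listed thing).
The state is a dict: "clock": time; "q": joint angles; "qd": joint speeds; "joint_torque": joint torques, N m; "tool_pos": TCP position; "eef_rot": TCP orientation; "contact_force": force on the tool from outside, world axes, zero at the start; "moment": the same for the moment, N m; "opening": opening from 0.0 (shut) to 1.0 (fully open).
Only numpy, scipy, OpenCV 4.12 (cv2) and the standard library are available. Lean on these libraries where they do the work, as an engineer would, in place of code of your own. Each camera call takes 0.05 s, during which the arm holds its last target.

## Working session

There is one attempt and no reset: what is moved stays moved. The work goes in short steps, Python scripts to look and compute and a shell command to move; the robot and the scene stay as the last step left them, time stands still between calls to the robot, and variables do not carry over. Pictures are saved under pics/ and viewed, and the job is handed in when it is done.

```bash
mkdir -p pics; python3 - <<'E'
from plant import r
import cv2
s=r.get_state(); print({k:(s[k]) for k in s}); print(r.tcp_to_tips)
for n in ("scene","top","wrist"):
    d=r.snapshot(n); cv2.imwrite(f"pics/{n}0.png",d["frame"][:,:,::-1])
    print(n,d["intrinsics"],d["dist_coeffs"],d["R"],d["t"])
E
```

```text
{'clock': 0.0, 'q': array([-1.0741767 ,  0.69002379, -0.19451132,  1.56633206,  0.15733668,
        0.90249617, -0.21513205]), 'qd': array([ 5.50413731e-05, -5.07066997e-04, -1.35521355e-03,  1.47814947e-03,
       -2.10235640e-03, -3.12708153e-03,  1.28981246e-03]), 'joint_torque': array([-7.39701372e-04, -5.27556109e+01, -1.26685180e+00, -1.53430867e+01,
       -5.25419635e-02,  6.58480873e-03,  1.77500128e-04]), 'tool_pos': array([0.27882355, 0.55867188, 0.24588831]), 'eef_rot': array([ 0.60172706,  0.37148993, -0.37254683, -0.6009398 ]), 'contact_force': array([-0.29350826, -0.22290273,  0.04010685]), 'moment': array([-0.00445685,  0.010024  , -0.00603797]), 'opening': 1.0036518702997184}
0.008
scene [[420.93844511   0.         248.39402828]
 [  0.         420.93844511 193.85255821]
 [  0.           0.           1.        ]] [0.03886694 0.         0.         0.         0.        ] [[ 0.10950288  0.99396806 -0.00605126]
 [ 0.70501417 -0.08195821 -0.70444153]
 [-0.70068833  0.07287215 -0.70973622]] [ 0.00818503 -0.31116561  1.54593471]
top [[348.53832643   0.         250.18136142]
 [  0.         348.53832643 187.86267931]
 [  0.           0.           1.        ]] [-0.05918677  0.          0.          0.          0.        ] [[-0.00697865 -0.99996702 -0.00415501]
 [-0.99444043  0.00737655 -0.10504199]
 [ 0.10506918  0.00339886 -0.99445911]] [-0.06197815  0.4619822   1.12477814]
wrist [[306.67228238   0.         259.03501224]
 [  0.         306.67228238 190.99569766]
 [  0.           0.           1.        ]] [-0.06611383  0.          0.          0.          0.        ] [[ 0.44591127  0.89507594 -0.00148101]
 [ 0.85795666 -0.42694636  0.28570472]
 [ 0.25509511 -0.1286696  -0.95831656]] [-0.62340468 -0.03918138  0.38996037]
```

View pics/top0.png

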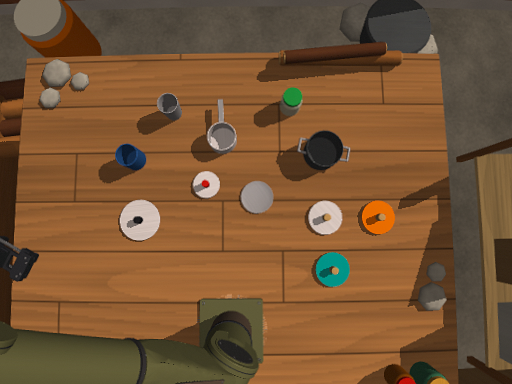

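View pics/scene0.png

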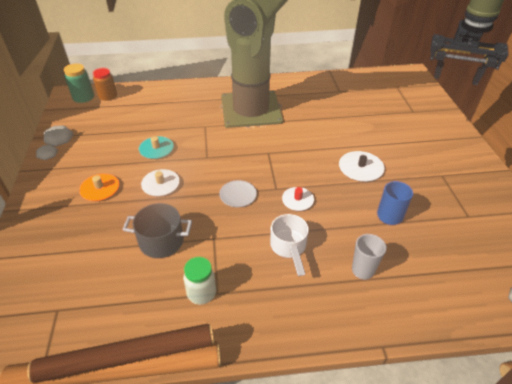

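View pics/wrist0.png

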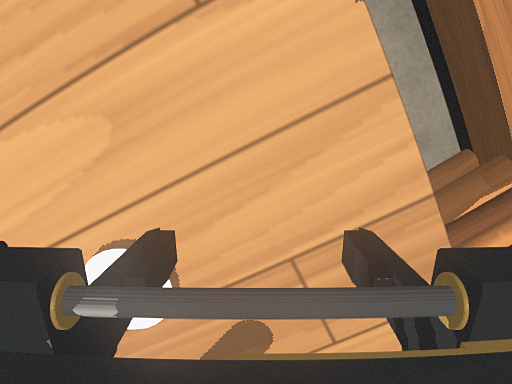

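```bash
cat > h.py <<'E'
from plant import r
import numpy as np, cv2
from scipy.spatial.transform import Rotation as Ro
def ray(d,row,col,z):
    p=cv2.undistortPoints(np.array([[[col,row]]],float),d["intrinsics"],np.array(d["dist_coeffs"]))[0,0]
    R=d["R"];c=-R.T@d["t"];v=R.T@np.array([p[0],p[1],1])
    return c+v*(z-c[2])/v[2]
def proj(d,X):
    rv=cv2.Rodrigues(d["R"])[0]
    return cv2.projectPoints(np.array(X,float).reshape(-1,1,3),rv,d["t"],d["intrinsics"],np.array(d["dist_coeffs"]))[0][:,0]
def rel(target,spin=None):
    s=r.get_state();R=Ro.from_quat(s["eef_rot"]).as_matrix()
    return (R.T@(np.array(target)-s["tool_pos"])*1000).round(1)
E
python3 - <<'E'
from h import *
for cam in ("top","scene"):
    d=r.snapshot(cam)
    for n in "lid_large lid_medium lid_small pot_large pot_medium pot_small plate tumbler jar".split():
        for o in r.tip_of(cam,n): print(cam,n,round(o["p"],2),np.round(o["centre"],1),ray(d,*o["centre"],0)[:2].round(4))
s=r.get_state();print(Ro.from_quat(s["eef_rot"]).as_matrix().round(3))
E
```

```text
top lid_large 0.66 [221.6 140.8] [0.3529 0.3029]
top lid_large 0.55 [185.2 203.3] [0.4743 0.0929]
top lid_large 0.48 [110.8 177.4] [0.7348 0.1854]
top lid_medium 0.9 [219.5 322.3] [ 0.356  -0.3055]
top lid_medium 0.88 [268.1 332.8] [ 0.1955 -0.3364]
top lid_medium 0.74 [216.8 373.6] [ 0.3633 -0.4791]
top lid_small 0.76 [185.  204.2] [0.4749 0.0899]
top pot_large 0.68 [157.6 321.4] [ 0.5659 -0.3084]
top pot_medium 0.93 [139.8 225. ] [0.6301 0.0198]
top pot_small 0.91 [165.  136.8] [0.5455 0.3217]
top pot_small 0.45 [110.3 176.1] [0.7367 0.19  ]
top plate 0.85 [197.3 254.3] [ 0.4321 -0.0788]
top tumbler 0.73 [112.2 172.1] [0.73   0.2038]
top tumbler 0.21 [159.3 136.2] [0.5653 0.3244]
top jar 0.84 [103.7 288.6] [ 0.7566 -0.2005]
scene lid_large 0.67 [167.  358.7] [0.3572 0.2988]
scene lid_medium 0.85 [189.1 101.9] [ 0.3649 -0.4858]
scene lid_medium 0.83 [183.  158.8] [ 0.3578 -0.3195]
scene lid_medium 0.8 [150.8 157. ] [ 0.2032 -0.3313]
scene lid_medium 0.47 [199.5 296.1] [0.4737 0.0786]
scene lid_small 0.69 [198.  293.2] [0.4668 0.0714]
scene pot_large 0.9 [240.  161.5] [ 0.5795 -0.3037]
scene pot_medium 0.89 [242.9 286.9] [0.6272 0.0246]
scene pot_small 0.97 [215.6 386.6] [0.5637 0.3158]
scene plate 0.62 [195.9 236.8] [ 0.4393 -0.0908]
scene tumbler 0.91 [270.7 366.9] [0.735  0.2058]
[[ 0.446  0.    -0.895]
 [ 0.895  0.     0.446]
 [ 0.    -1.    -0.   ]]
```

The top view shows the white lids: large at (row 221, col 140), small with the red knob at (184, 206), medium with the pale knob at (217, 325). The orange and turquoise look-alikes are at (217, 378) and (269, 333). The pots are blue (157, 131), saucepan (137, 222) and dark (149, 323). Next I'll refine these with circle fits.

```bash
cat >> h.py <<'E'
from scipy.optimize import least_squares, minimize
def circ(c,rad,z,n=72):
    a=np.linspace(0,2*np.pi,n,endpoint=False)
    return np.c_[c[0]+rad*np.cos(a),c[1]+rad*np.sin(a),np.full(n,z)]
E
cat > fit.py <<'E'
from h import *
P=dict(lid_large=([.355,.301],[(.068,.012),(.012,.046)],(.068,.008)),lid_medium=([.357,-.313],[(.056,.012)],0),lid_small=([.472,.085],[(.045,.012)],0),
 pot_large=([.573,-.306],[(.059,.085),(.059,0)],0),pot_medium=([.628,.022],[(.047,.065),(.047,0)],0),pot_small=([.553,.319],[(.036,.1),(.036,0)],0),plate=([.436,-.085],[(.054,.0085)],0),tumbler=([.733,.205],[(.034,.1),(.034,0)],0))
# silhouettes: convex hull of the stacked circles vs trace region, by IoU
sil=dict(lid_large=[(.068,.012),(.068,.008)],lid_medium=[(.056,.012),(.056,.008)],lid_small=[(.045,.012),(.045,.008)],
 pot_small=[(.036,.1),(.036,0)],tumbler=[(.034,.1),(.034,0)],plate=[(.054,.0085),(.054,0)])
D={c:r.snapshot(c) for c in("top","scene")}
S=4
def drawm(d,c,prof):
    pts=np.concatenate([proj(d,circ(c,a,z)) for a,z in prof])
    return cv2.convexHull(pts.astype(np.float32))
for n,(c0,prof,_) in P.items():
    out=[]
    for cam in D:
        d=D[cam]; cand=r.trace(cam,n)
        pc=proj(d,[*c0,.03])[0]
        cand=[o for o in cand if np.hypot(o["centre"][1]-pc[0],o["centre"][0]-pc[1])<25]
        if not cand: print(n,cam,"none");continue
        m=cand[0]["region"].astype(np.uint8)
        pr=sil.get(n,prof)
        if n in("pot_large","pot_medium"):
            k=cv2.getStructuringElement(cv2.MORPH_ELLIPSE,(13,13)); m=cv2.morphologyEx(m,cv2.MORPH_OPEN,k)
        def cost(c):
            h=drawm(d,c,pr); x=np.zeros((384*S,512*S),np.uint8)
            cv2.fillConvexPoly(x,np.round((h+.5)*S).astype(np.int32).reshape(-1,1,2),255)
            x=cv2.resize(x,(512,384),interpolation=cv2.INTER_AREA)/255.
            return np.abs(x-m).sum()
        b=minimize(cost,c0,method="Nelder-Mead",options=dict(initial_simplex=[c0,[c0[0]+.008,c0[1]],[c0[0],c0[1]+.008]],xatol=2e-4))
        out.append(b.x);print(n,cam,b.x.round(4),"resid",round(b.fun),"area",m.sum(),round(cand[0]["p"],2))
    for cam in D:
        d=D[cam]; d.setdefault("img",cv2.resize(d["frame"][:,:,::-1],None,fx=4,fy=4,interpolation=cv2.INTER_CUBIC))
        c=np.mean(out,0) if out else c0
        for a,z in prof: cv2.polylines(d["img"],[np.round((proj(d,circ(c,a,z))+.5)*4).astype(int)],True,(255,0,255),1)
cv2.imwrite("pics/fit_top1.png",cv2.resize(D["top"]["img"][340:1140,380:1600],(800,525)))
cv2.imwrite("pics/fit_scene1.png",cv2.resize(D["scene"]["img"][560:1220,320:1720],(800,377)))
E
python3 fit.py
```

```text
lid_large top [0.3603 0.3062] resid 49 area 1297 0.96
lid_large scene [0.358 0.303] resid 37 area 1052 0.97
lid_medium top [ 0.367  -0.3125] resid 76 area 836 0.57
lid_medium scene none
lid_small top [0.4777 0.0829] resid 34 area 545 0.67
lid_small scene [0.4769 0.0814] resid 28 area 577 0.55
pot_large top [ 0.5819 -0.3016] resid 96 area 1185 0.94
pot_large scene [ 0.5806 -0.3038] resid 96 area 2300 0.57
pot_medium top [0.6302 0.027 ] resid 52 area 731 0.64
pot_medium scene [0.6278 0.0268] resid 79 area 1345 0.96
pot_small top [0.5617 0.3244] resid 75 area 566 0.94
pot_small scene [0.5647 0.3223] resid 81 area 1162 0.78
plate top [ 0.4349 -0.0874] resid 76 area 757 0.71
plate scene [ 0.4294 -0.0879] resid 73 area 767 0.95
tumbler top [0.732  0.1993] resid 55 area 524 0.72
tumbler scene [0.7257 0.1993] resid 191 area 1133 0.87
```

View pics/fit_top1.png

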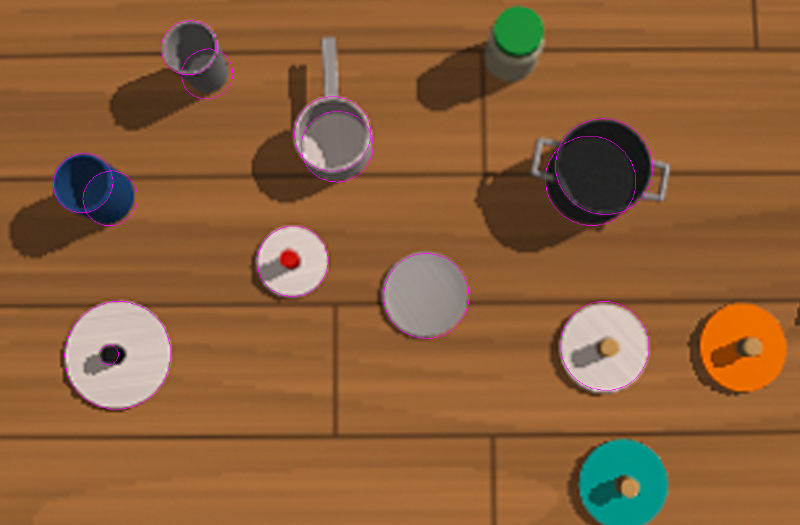

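View pics/fit_scene1.png

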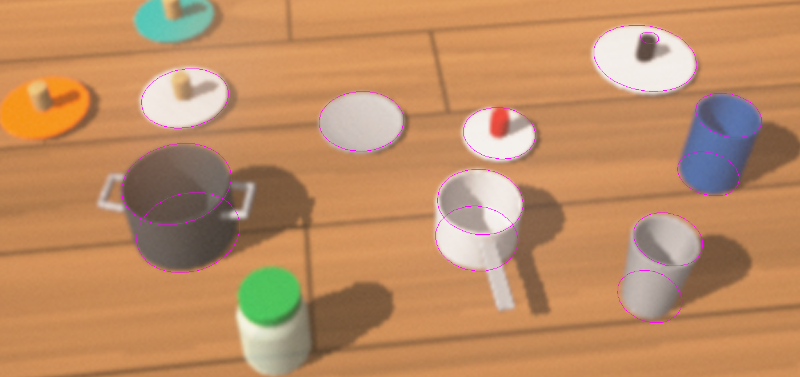

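The overlays match the pictures in both views, and the two cameras agree to within 3 mm for each lid and pot. I'll start with the large lid.

```bash
python3 - <<'E'
from h import *
print(rel([.359,.3045,.12]))
E
```

```text
[-192.3  126.7 -185.3]
```

```bash
python3 -m inch '-20 10 -20 0; -50 30 -50 0; -85 55 -82 0; -120 80 -116 0; -150 100 -145 0; -175 115 -168 0; -187 123 -180 0; -192 127 -185 0; -192 127 -185 0' 0.3 25; python3 - <<'E'
from h import *
d=r.snapshot("wrist");cv2.imwrite("pics/w1.png",d["frame"][:,:,::-1])
print(r.get_state()["q"].round(2),rel([.359,.3045,.022]))
for o in r.trace("wrist","lid_large"):print(o["p"],o["centre"])
print(proj(d,[[.359,.3045,.046],[.359,.3045,.012]]))
E
```

```text
clock: 2.95
tool_pos: [0.3592, 0.3047, 0.1196]
eef_rot: [0.602, 0.372, -0.372, -0.602]
contact_force: [0.6, 0.7, -0.3]
opening: 0.645
[-0.72  0.72 -0.14  2.13  0.31  0.3  -0.01] [-1.7 97.9 -0.8]
0.91 [189.2, 257.1]
[[259.63702452 205.60384189]
 [259.55962246 192.14006371]]
```

View pics/w1.png

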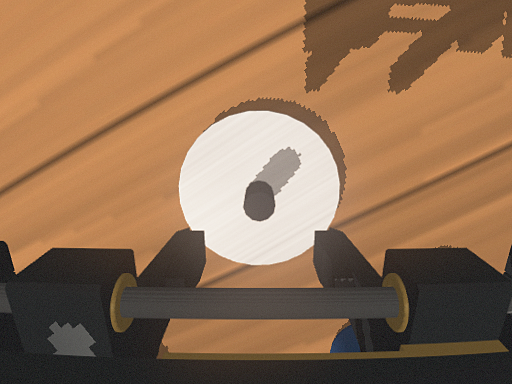

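The wrist view agrees with the predicted knob position to 2–3 px (about 2 mm), so I'll descend and grip.

```bash
python3 -m inch '-1 15 0 0; -1 40 0 0; -1 65 0 0; -1 83 0 0; -1 93 0 0; -1 97 0 0; -1 98 0 0; -1 98 0 0'; python3 -m inch '0 0 0 0; 0 0 0 0; 0 0 0 0; 0 0 0 0; 0 0 0 0; 0 0 0 0' -1 25;  python3 -m inch '0 -4 0 0; 0 -15 0 0; 0 -35 0 0; 0 -65 0 0; 0 -100 0 0; 0 -130 0 0; 0 -145 0 0; 0 -150 0 0; 0 -150 0 0'; python3 - <<'E'
from h import *
d=r.snapshot("wrist");cv2.imwrite("pics/w2.png",d["frame"][:,:,::-1])
print(rel([.581,-.303,.172]), r.get_state()["tool_pos"])
E
```

```text
clock: 3.85
tool_pos: [0.3587, 0.3046, 0.0223]
eef_rot: [-0.601, -0.373, 0.372, 0.601]
contact_force: [0.2, 0.4, 0.3]
opening: 0.651
clock: 4.45
tool_pos: [0.3586, 0.3042, 0.0219]
eef_rot: [-0.601, -0.372, 0.372, 0.601]
contact_force: [-0.4, 0.5, 2.2]
opening: 0.265
clock: 5.35
tool_pos: [0.3585, 0.3038, 0.1724]
eef_rot: [-0.601, -0.372, 0.372, 0.601]
contact_force: [0.1, -0.5, -2.8]
opening: 0.267
[-4.432e+02 -1.000e-01 -4.702e+02] [0.35818737 0.30352451 0.17162128]
```

View pics/w2.png

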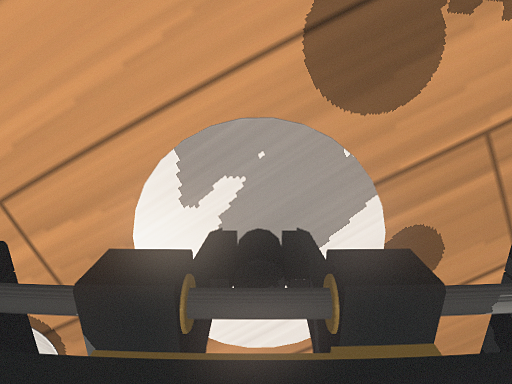

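The lid is held with its disc level. I'll measure the lid's offset in the grip from its outline: left col 133, right col 385, top row 117, bottom row 347.

```bash
python3 - <<'E'
from h import *
d=r.snapshot("wrist");s=r.get_state();z=s["tool_pos"][2]-.022+.012
P=[ray(d,*p,z) for p in ((117,259),(232,133),(232,385),(347,259))]
R=Ro.from_quat(s["eef_rot"]).as_matrix()
for p in P: print((R.T@(p-s["tool_pos"])*1000).round(1))
E
```

```text
[-0.5 10.  66.4]
[-67.7  10.1   7. ]
[66.7  9.9  7.1]
[ -0.5  10.  -69.1]
```

```bash
python3 -m inch '-4 0 -4 0; -14 0 -15 0; -30 0 -32 0; -52 0 -55 0; -76 0 -80 0; -102 0 -108 0; -128 0 -136 0; -154 0 -163 0; -180 0 -191 0; -206 0 -218 0'; python3 -m inch '-26 0 -28 0; -52 0 -55 0; -78 0 -82 0; -104 0 -110 0; -130 0 -138 0; -156 0 -165 0; -180 0 -190 0; -202 0 -214 0; -220 0 -233 0; -230 0 -244 0'; python3 -m inch '-4 0 -4 0; -6 0 -6 0; -7 0 -7 0; -7 0 -7 0; -7 0 -7 0';  python3 - <<'E'
from h import *
print(rel([.581,-.303,.172]), r.get_state()["q"].round(2))
for n in("scene","wrist","top"):
    d=r.snapshot(n);cv2.imwrite(f"pics/{n}3.png",d["frame"][:,:,::-1])
E
```

```text
clock: 6.45
tool_pos: [0.4612, 0.0203, 0.1708]
eef_rot: [-0.601, -0.371, 0.373, 0.602]
contact_force: [0.3, 0.0, -2.5]
opening: 0.258
clock: 7.45
tool_pos: [0.5759, -0.2959, 0.1697]
eef_rot: [-0.602, -0.37, 0.372, 0.602]
contact_force: [-0.0, 0.2, -2.2]
opening: 0.264
clock: 7.95
tool_pos: [0.5802, -0.3008, 0.1718]
eef_rot: [-0.601, -0.372, 0.372, 0.601]
contact_force: [0.8, -0.7, -2.2]
opening: 0.268
[-1.7 -0.2 -1.7] [ 0.63  0.84 -0.43  1.53  0.42  0.86  1.16]
```

View pics/scene3.png

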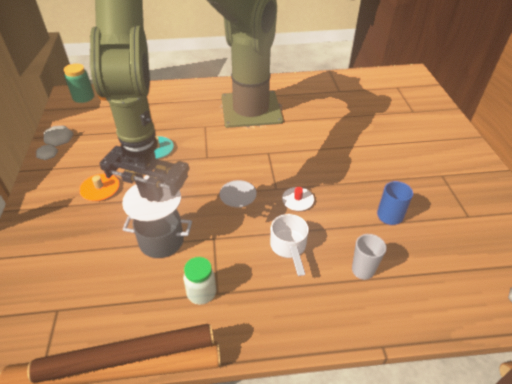

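View pics/wrist3.png

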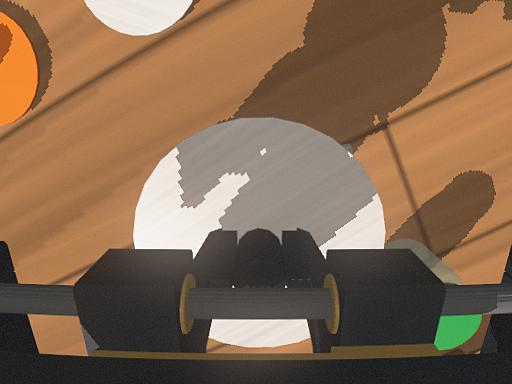

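The lid is 2 mm from the pot's axis. I'll shift it and lower gently: contact is expected 73 mm down, so I'll stop at 68 first.

```bash
python3 -m inch '-2 5 -1 0; -2 18 -1 0; -2 35 -1 0; -2 50 -1 0; -2 58 -1 0; -2 62 -1 0; -2 64 -1 0; -2 66 -1 0; -2 68 -1 0'; python3 -m inch '0 1 0 0; 0 2 0 0; 0 3 0 0; 0 4 0 0; 0 4.5 0 0; 0 5 0 0; 0 5 0 0'; python3 - <<'E'
from h import *
print(r.get_state()["tool_pos"])
for n in("scene",):
    d=r.snapshot(n);cv2.imwrite(f"pics/{n}4.png",cv2.resize(d["frame"][130:290,60:260,::-1],None,fx=4,fy=3.75,interpolation=cv2.INTER_CUBIC))
E
```

```text
clock: 9.0
tool_pos: [0.5808, -0.3041, 0.1042]
eef_rot: [0.602, 0.372, -0.372, -0.601]
contact_force: [-0.3, 0.4, -2.9]
opening: 0.261
clock: 9.7
tool_pos: [0.5803, -0.304, 0.099]
eef_rot: [0.601, 0.372, -0.372, -0.601]
contact_force: [-1.2, 0.3, 1.1]
opening: 0.266
[ 0.5802837  -0.30400982  0.09900303]
```

View pics/scene4.png

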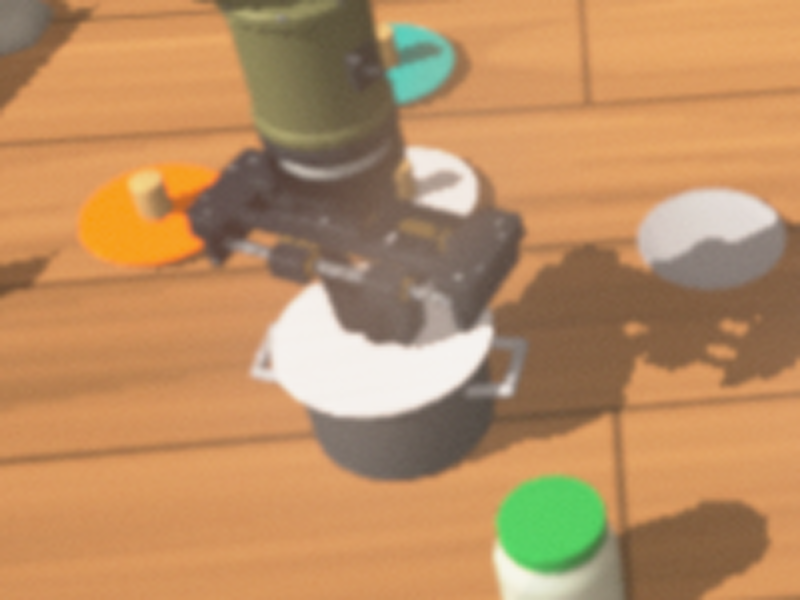

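The lid is resting on the rim at the right height: the force changed from −2.9 to +1.1 N at TCP z 0.099. I'll let go and rise.

```bash
python3 -m inch '0 0 0 0; 0 0 0 0; 0 0 0 0; 0 0 0 0; 0 0 0 0' 0.2;  python3 -m inch '0 -5 0 0; 0 -20 0 0; 0 -45 0 0; 0 -65 0 0; 0 -76 0 0; 0 -80 0 0; 0 -80 0 0'; python3 - <<'E'
from h import *
print(rel([.366,-.3125,.12]),rel([.366,-.3125,.18]))
d=r.snapshot("scene");im=cv2.resize(d["frame"][:,:,::-1],None,fx=4,fy=4,interpolation=cv2.INTER_CUBIC)
for c,a,z in (([.581,-.303],.068,.089),([.366,-.3125],.056,.012),([.581,-.303],.059,0)): cv2.polylines(im,[np.round((proj(d,circ(c,a,z))+.5)*4).astype(int)],True,(255,0,255),1)
cv2.imwrite("pics/s5.png",im[600:1160,280:1060])
d=r.snapshot("wrist");cv2.imwrite("pics/w5.png",d["frame"][:,:,::-1])
E
```

```text
clock: 10.25
tool_pos: [0.5804, -0.3041, 0.0987]
eef_rot: [0.601, 0.372, -0.372, -0.601]
contact_force: [0.3, -0.3, -0.4]
opening: 0.596
clock: 10.95
tool_pos: [0.5804, -0.3042, 0.1792]
eef_rot: [0.602, 0.372, -0.372, -0.601]
contact_force: [-0.0, -0.3, 1.0]
opening: 0.598
[-103.2   59.1  188.1] [-103.2   -0.9  188.1]
```

View pics/s5.png

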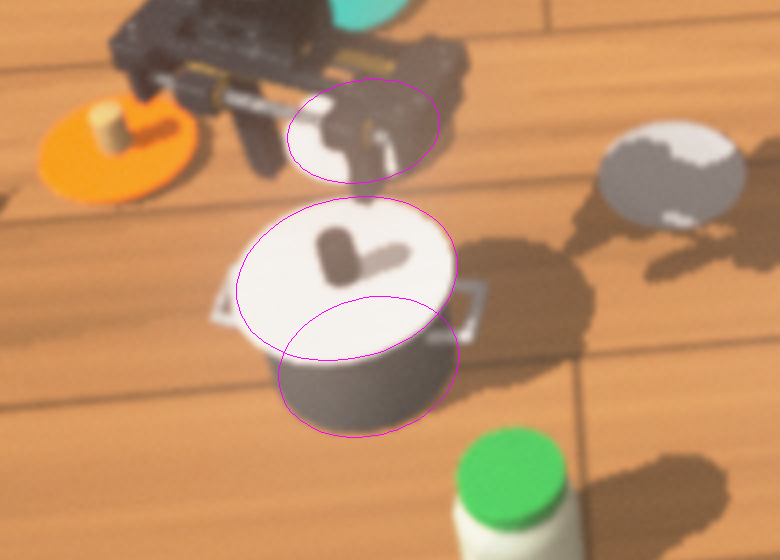

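View pics/w5.png

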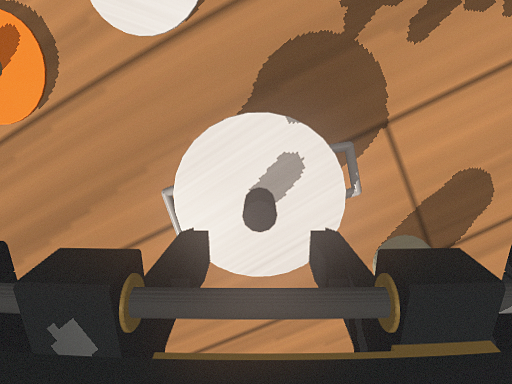

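The large lid sits on the predicted outline, flat and centred. Next is the medium lid with the pale knob.

```bash
python3 -m inch '-4 0 8 0; -15 0 30 0; -35 0 65 0; -55 8 100 0; -75 20 135 0; -90 35 163 0; -99 50 180 0; -102 57 187 0; -103 59 188 0; -103 59 188 0'; python3 - <<'E'
from h import *
d=r.snapshot("wrist");im=d["frame"][:,:,::-1].copy()
s=r.get_state();print(rel([.366,-.3125,.022]),s["q"].round(2))
c=[.366,-.3125]
for a,z in((.056,.012),(.012,.046)):cv2.polylines(im,[np.round(proj(d,circ(c,a,z))).astype(int)],True,(255,0,255),1)
cv2.imwrite("pics/w6.png",im)
E
```

```text
clock: 12.05
tool_pos: [0.3658, -0.3121, 0.1194]
eef_rot: [-0.601, -0.372, 0.372, 0.602]
contact_force: [0.7, -0.1, -0.2]
opening: 0.6
[-0.6 97.7  0.6] [ 0.8   0.74 -0.31  2.1   0.58  0.39  1.13]
```

View pics/w6.png

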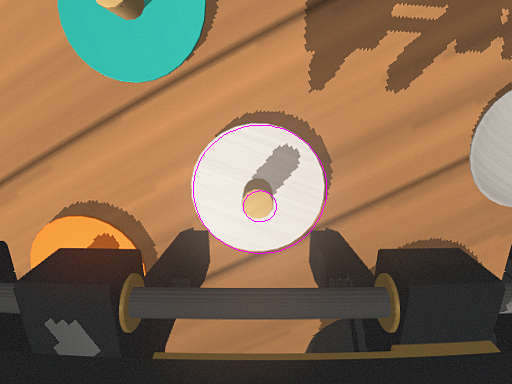

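The lid with the pale knob is centred at (260, 188), within about 1 mm of the prediction. I'll grip and lift it.

```bash
python3 -m inch '-1 15 0 0; -1 40 0 0; -1 65 0 0; -1 83 0 0; -1 93 0 0; -1 97 0 0; -1 98 0 0; -1 98 0 0'; python3 -m inch '0 0 0 0; 0 0 0 0; 0 0 0 0; 0 0 0 0; 0 0 0 0; 0 0 0 0' -1 25;  python3 -m inch '0 -4 0 0; 0 -15 0 0; 0 -35 0 0; 0 -65 0 0; 0 -100 0 0; 0 -130 0 0; 0 -145 0 0; 0 -150 0 0; 0 -150 0 0'; python3 - <<'E'
from h import *
d=r.snapshot("wrist")
s=r.get_state();c=s["tool_pos"]; print(c,rel([.629,.0265,c[2]]))
im=d["frame"][:,:,::-1].copy()
cv2.polylines(im,[np.round(proj(d,circ(c,.056,c[2]-.01))).astype(int)],True,(255,0,255),1)
cv2.imwrite("pics/w7.png",im)
E
```

```text
clock: 12.9
tool_pos: [0.3661, -0.3134, 0.0222]
eef_rot: [0.602, 0.372, -0.372, -0.601]
contact_force: [0.5, -0.2, 0.5]
opening: 0.598
clock: 13.5
tool_pos: [0.3657, -0.3133, 0.0219]
eef_rot: [0.601, 0.372, -0.372, -0.601]
contact_force: [-0.7, 0.2, 3.5]
opening: 0.263
clock: 14.4
tool_pos: [0.3654, -0.3133, 0.1719]
eef_rot: [0.602, 0.372, -0.372, -0.601]
contact_force: [0.3, -0.2, -2.1]
opening: 0.261
[ 0.36515199 -0.31305868  0.17120559] [ 4.216e+02 -1.000e-01 -8.440e+01]
```

View pics/w7.png

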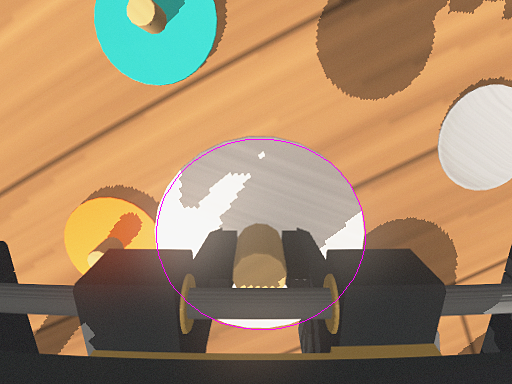

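```bash
python3 -m inch '6 0 -1 0; 22 0 -4 0; 46 0 -9 0; 76 0 -15 0; 110 0 -22 0; 146 0 -29 0; 182 0 -36 0; 218 0 -44 0; 254 0 -51 0; 290 0 -58 0'; python3 -m inch '36 0 -7 0; 70 0 -14 0; 98 0 -20 0; 118 0 -24 0; 128 0 -26 0; 132 0 -26 0; 132 0 -26 0; 132 0 -26 0';  python3 - <<'E'
from h import *
print(rel([.629,.0265,.079]), r.get_state()["q"].round(2))
d=r.snapshot("scene");cv2.imwrite("pics/s8.png",cv2.resize(d["frame"][130:290,190:390,::-1],None,fx=4,fy=3.75,interpolation=cv2.INTER_CUBIC))
E
```

```text
clock: 15.45
tool_pos: [0.5472, -0.0774, 0.1704]
eef_rot: [-0.601, -0.372, 0.373, 0.602]
contact_force: [0.6, -0.5, -1.8]
opening: 0.268
clock: 16.25
tool_pos: [0.6284, 0.0255, 0.1713]
eef_rot: [0.602, 0.371, -0.372, -0.601]
contact_force: [0.4, -0.6, -1.2]
opening: 0.264
[ 1.4 92.3 -0.2] [ 0.09  0.8  -0.38  1.62  0.39  0.8   0.65]
```

View pics/s8.png

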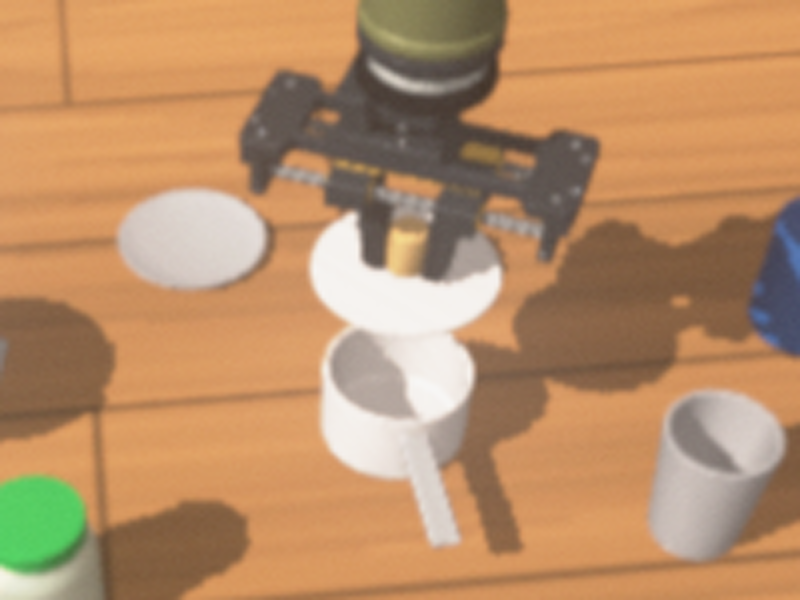

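The lid hangs level above the saucepan. Contact is expected 92 mm down.

```bash
python3 -m inch '1 5 0 0; 1 20 0 0; 1 42 0 0; 1 62 0 0; 1 74 0 0; 1 80 0 0; 1 83 0 0; 1 85 0 0; 1 87 0 0'; python3 -m inch '0 1 0 0; 0 2 0 0; 0 3 0 0; 0 4 0 0; 0 4.5 0 0; 0 5 0 0; 0 5.5 0 0; 0 5.5 0 0'
```

```text
clock: 17.2
tool_pos: [0.6302, 0.028, 0.0853]
eef_rot: [0.602, 0.372, -0.371, -0.601]
contact_force: [0.5, -0.0, -2.0]
opening: 0.259
clock: 18.0
tool_pos: [0.6296, 0.0279, 0.0791]
eef_rot: [-0.601, -0.372, 0.372, 0.601]
contact_force: [-0.3, -0.2, -0.9]
opening: 0.261
```

```bash
python3 -m inch '0 0.5 0 0; 0 0.8 0 0; 0 0.8 0 0'; python3 -m inch '0 0 0 0; 0 0 0 0; 0 0 0 0; 0 0 0 0; 0 0 0 0' 0.2;  python3 -m inch '0 -5 0 0; 0 -20 0 0; 0 -45 0 0; 0 -65 0 0; 0 -76 0 0; 0 -80 0 0; 0 -80 0 0'; python3 - <<'E'
from h import *
print(rel([.4773,.082,.12]))
d=r.snapshot("scene");im=cv2.resize(d["frame"][:,:,::-1],None,fx=4,fy=4,interpolation=cv2.INTER_CUBIC)
for c,a,z in (([.629,.0265],.056,.069),([.629,.0265],.047,0)): cv2.polylines(im,[np.round((proj(d,circ(c,a,z))+.5)*4).astype(int)],True,(255,0,255),1)
cv2.imwrite("pics/s9.png",im[600:1160,800:1580])
E
```

```text
clock: 18.3
tool_pos: [0.6297, 0.0279, 0.079]
eef_rot: [0.601, 0.372, -0.372, -0.601]
contact_force: [-2.0, -0.2, 4.1]
opening: 0.266
clock: 18.8
tool_pos: [0.6297, 0.0279, 0.0783]
eef_rot: [-0.601, -0.372, 0.372, 0.601]
contact_force: [0.2, -0.6, 1.0]
opening: 0.597
clock: 19.5
tool_pos: [0.6298, 0.0278, 0.1589]
eef_rot: [0.602, 0.372, -0.372, -0.601]
contact_force: [0.2, 0.0, -0.4]
opening: 0.602
[-19.6  38.8 160.7]
```

View pics/s9.png

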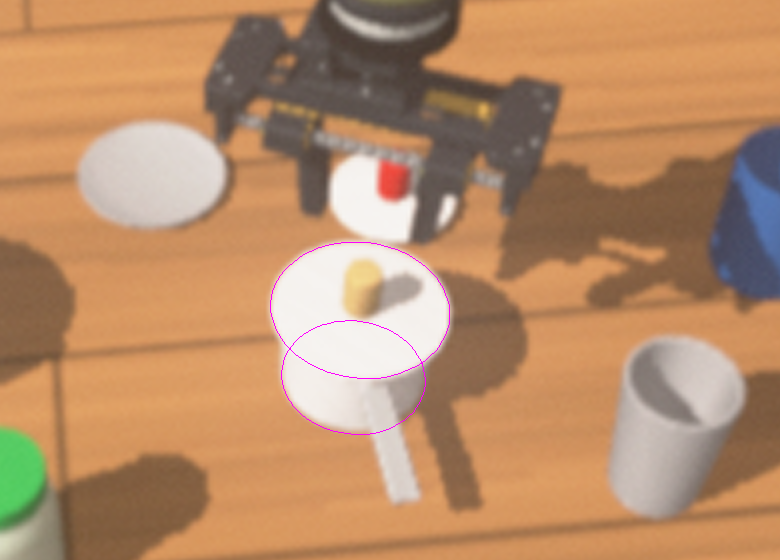

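The medium lid is on its predicted outline. Next is the small lid with the red knob.

```bash
python3 -m inch '-1 -2 7 0; -3 -2 25 0; -6 0 52 0; -10 4 85 0; -14 14 115 0; -17 26 140 0; -19 35 155 0; -20 38 160 0; -20 39 161 0; -20 39 161 0'; python3 - <<'E'
from h import *
d=r.snapshot("wrist");im=d["frame"][:,:,::-1].copy()
c=[.4773,.082];print(rel([*c,.022]))
for a,z in((.045,.012),(.012,.046)):cv2.polylines(im,[np.round(proj(d,circ(c,a,z))).astype(int)],True,(255,0,255),1)
cv2.imwrite("pics/w10.png",im)
E
```

```text
clock: 20.55
tool_pos: [0.4774, 0.0818, 0.1194]
eef_rot: [0.602, 0.372, -0.372, -0.601]
contact_force: [-0.5, -0.0, 0.5]
opening: 0.596
[ 0.  97.6  0.7]
```

View pics/w10.png

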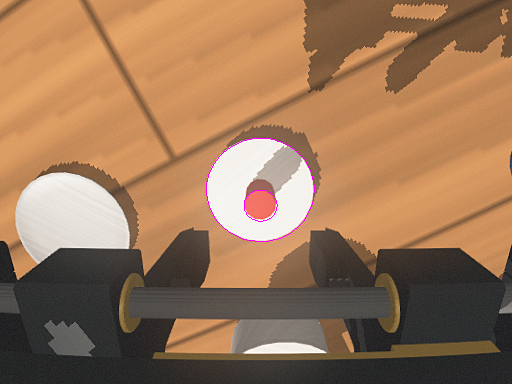

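The red knob is at (260, 205), matching the prediction.

```bash
python3 -m inch '0 15 0 0; 0 40 0 0; 0 65 0 0; 0 83 0 0; 0 93 0 0; 0 97 0 0; 0 98 0 0; 0 98 0 0'; python3 -m inch '0 0 0 0; 0 0 0 0; 0 0 0 0; 0 0 0 0; 0 0 0 0; 0 0 0 0' -1 25;  python3 -m inch '0 -4 0 0; 0 -15 0 0; 0 -35 0 0; 0 -65 0 0; 0 -100 0 0; 0 -130 0 0; 0 -145 0 0; 0 -150 0 0; 0 -150 0 0'; python3 - <<'E'
from h import *
d=r.snapshot("wrist")
s=r.get_state();c=s["tool_pos"]; print(c,rel([.563,.323,c[2]]))
im=d["frame"][:,:,::-1].copy()
cv2.polylines(im,[np.round(proj(d,circ(c,.045,c[2]-.01))).astype(int)],True,(255,0,255),1)
cv2.imwrite("pics/w11.png",im)
E
```

```text
clock: 21.4
tool_pos: [0.4772, 0.0818, 0.0219]
eef_rot: [0.601, 0.372, -0.371, -0.601]
contact_force: [-0.7, 0.7, -0.6]
opening: 0.6
clock: 22.0
tool_pos: [0.4769, 0.082, 0.0217]
eef_rot: [0.601, 0.372, -0.372, -0.601]
contact_force: [0.1, -0.1, 3.4]
opening: 0.262
clock: 22.9
tool_pos: [0.4767, 0.0815, 0.1721]
eef_rot: [0.602, 0.372, -0.372, -0.601]
contact_force: [0.4, 0.5, -1.8]
opening: 0.26
[0.47628097 0.08147112 0.17127518] [ 2.548e+02 -1.000e-01  3.030e+01]
```

View pics/w11.png

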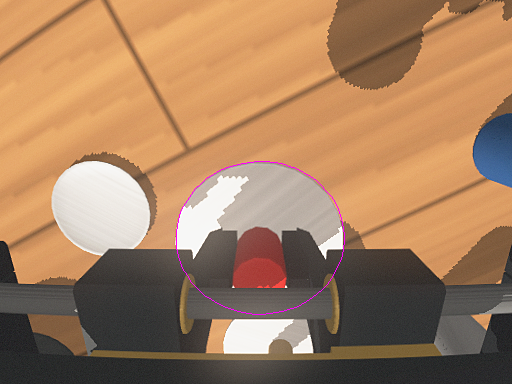

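```bash
python3 -m inch '6 0 1 0; 22 0 3 0; 48 0 6 0; 82 0 10 0; 118 0 14 0; 154 0 18 0; 188 0 22 0; 216 0 26 0; 238 0 28 0; 250 0 30 0'; python3 -m inch '4 0 0 0; 5 0 0 0; 5 0 0 0; 5 0 0 0'; python3 - <<'E'
from h import *
print(rel([.563,.323,.114]), r.get_state()["q"].round(2))
d=r.snapshot("scene");im=cv2.resize(d["frame"][:,:,::-1],None,fx=4,fy=4,interpolation=cv2.INTER_CUBIC)
for c,a,z in (([.563,.323],.036,.1),([.563,.323],.036,0)): cv2.polylines(im,[np.round((proj(d,circ(c,a,z))+.5)*4).astype(int)],True,(255,0,255),1)
cv2.imwrite("pics/s12.png",im[500:1060,1180:1960])
E
```

```text
clock: 23.95
tool_pos: [0.5608, 0.3232, 0.1705]
eef_rot: [-0.6, -0.373, 0.373, 0.602]
contact_force: [-0.6, -0.4, -1.2]
opening: 0.265
clock: 24.35
tool_pos: [0.5637, 0.3219, 0.1714]
eef_rot: [0.602, 0.371, -0.372, -0.601]
contact_force: [0.2, -0.5, -0.8]
opening: 0.267
[ 0.7 57.4  1.1] [-0.41  0.82 -0.35  1.55  0.35  0.83  0.22]
```

View pics/s12.png

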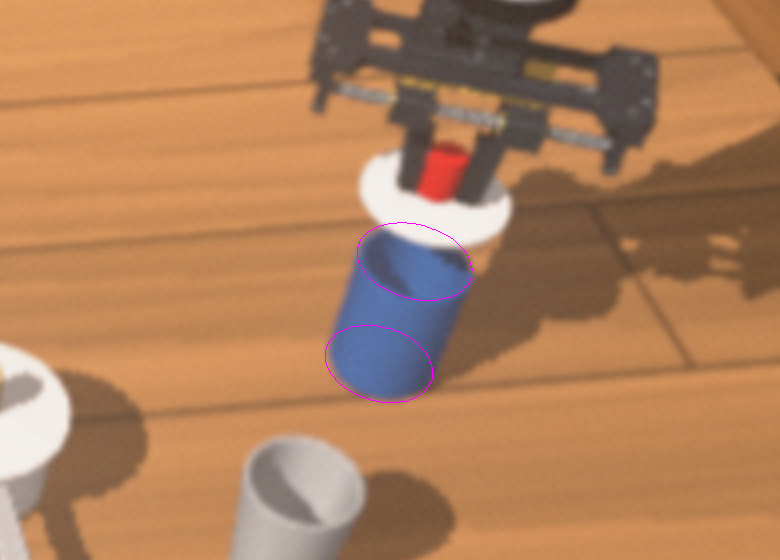

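```bash
python3 -m inch '1 4 1 0; 2 14 1 0; 2 28 1 0; 2 40 1 0; 2 46 1 0; 2 49 1 0; 2 51 1 0; 2 53 1 0'; python3 -m inch '0 1 0 0; 0 2 0 0; 0 3 0 0; 0 3.5 0 0; 0 4 0 0; 0 4.5 0 0; 0 4.5 0 0'
```

```text
clock: 25.2
tool_pos: [0.5639, 0.3259, 0.1186]
eef_rot: [-0.601, -0.372, 0.372, 0.601]
contact_force: [0.3, -0.2, -0.2]
opening: 0.266
clock: 25.9
tool_pos: [0.5636, 0.3257, 0.1139]
eef_rot: [-0.601, -0.372, 0.372, 0.601]
contact_force: [-0.6, 0.1, -1.1]
opening: 0.263
```

```bash
python3 -m inch '0 0.5 0 0; 0 1 0 0; 0 1 0 0'; python3 - <<'E'
from h import *
for n in("scene",):
    d=r.snapshot(n);cv2.imwrite("pics/s13.png",cv2.resize(d["frame"][130:270,300:500,::-1],None,fx=4,fy=4,interpolation=cv2.INTER_CUBIC))
E
```

```text
clock: 26.2
tool_pos: [0.5637, 0.3257, 0.1137]
eef_rot: [0.601, 0.372, -0.372, -0.601]
contact_force: [-1.7, -1.3, 4.5]
opening: 0.263
```

View pics/s13.png

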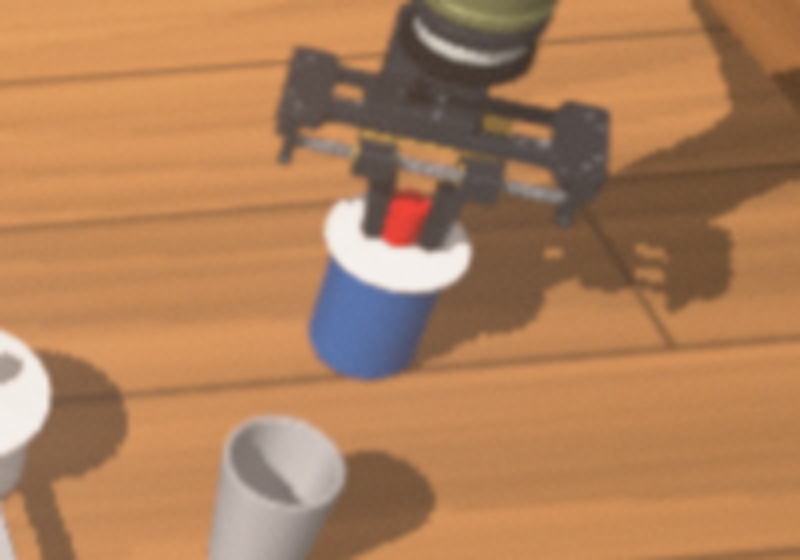

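The small lid is seated, with +4.5 N at the expected height. I'll release it, rise and move clear for a final check.

```bash
python3 -m inch '0 0 0 0; 0 0 0 0; 0 0 0 0; 0 0 0 0; 0 0 0 0' 0.2;  python3 -m inch '0 -5 0 0; 0 -20 0 0; 0 -45 0 0; 0 -80 0 0; 0 -110 0 0; 0 -125 0 0; 0 -130 0 0'; python3 -m inch '10 0 10 0; 30 0 30 0; 60 0 50 0; 90 0 70 0; 120 0 90 0; 145 0 105 0; 155 0 110 0; 160 0 110 0; 160 0 110 0' ; python3 - <<'E'
from h import *
L=dict(lid_large=([.581,-.303],.068,.089,.059,(-.304,)),lid_medium=([.629,.0265],.056,.069,.047),lid_small=([.5635,.324],.045,.104,.036))
for n in("top","scene"):
    d=r.snapshot(n);im=cv2.resize(d["frame"][:,:,::-1],None,fx=4,fy=4,interpolation=cv2.INTER_CUBIC)
    for k,v in L.items():
        c,a,z,b=v[:4]
        for A,Z in((a,z),(b,0)):cv2.polylines(im,[np.round((proj(d,circ(c,A,Z))+.5)*4).astype(int)],True,(255,0,255),1)
        # fit the disc's outline from the bright region
        h=d["frame"].astype(int);m=((h.min(2)>150)&(h.max(2)-h.min(2)<40)).astype(np.uint8)
        q=proj(d,[*c,z])[0]
        nn,lab=cv2.connectedComponents(m);
    cv2.imwrite(f"pics/fin_{n}.png",cv2.resize(im[340:1140,380:1600],(800,525)) if n=="top" else cv2.resize(im[560:1220,320:1720],(800,377)))
    for o in "pot_large pot_medium pot_small plate tumbler jar lid_large lid_medium lid_small".split():
        print(n,o,[(round(e["p"],2),np.round(e["centre"],1)) for e in r.tip_of(n,o)])
E
```

```text
clock: 26.75
tool_pos: [0.5636, 0.3257, 0.1128]
eef_rot: [-0.601, -0.372, 0.372, 0.601]
contact_force: [-0.2, 0.7, -0.1]
opening: 0.601
clock: 27.45
tool_pos: [0.5647, 0.3266, 0.2465]
eef_rot: [-0.601, -0.374, 0.37, 0.602]
contact_force: [-0.5, 0.6, 0.4]
opening: 0.602
clock: 28.35
tool_pos: [0.536, 0.5183, 0.2415]
eef_rot: [0.601, 0.372, -0.373, -0.601]
contact_force: [0.1, -0.6, -0.1]
opening: 0.598
top pot_large [(0.75, array([158.1, 315.6]))]
top pot_medium []
top pot_small [(0.72, array([160.7, 136.3])), (0.36, array([155.2, 319.3]))]
top plate [(0.82, array([196.7, 255.2]))]
top tumbler [(0.83, array([111.3, 171.4]))]
top jar [(0.72, array([104.4, 286.3])), (0.66, array([115.2, 174.9]))]
top lid_large []
top lid_medium [(0.96, array([219.8, 376. ])), (0.87, array([138.7, 219.4])), (0.7, array([270.9, 329. ]))]
top lid_small [(0.57, array([156.4, 124.5]))]
scene pot_large [(0.91, array([240.2, 160.8]))]
scene pot_medium [(0.67, array([241.1, 286.3])), (0.51, array([288.7, 200.3]))]
scene pot_small [(0.94, array([216.7, 390.8]))]
scene plate [(0.69, array([195.1, 238.4])), (0.65, array([270. , 360.9]))]
scene tumbler [(0.82, array([269. , 363.1])), (0.35, array([228.5, 289.9]))]
scene jar [(0.72, array([289.7, 199. ]))]
scene lid_large [(0.84, array([220.5, 157.2]))]
scene lid_medium [(0.72, array([147.9, 157.8])), (0.67, array([226.8, 287.2])), (0.67, array([189.3, 101.4]))]
scene lid_small [(0.58, array([191.4, 398.1]))]
```

View pics/fin_top.png

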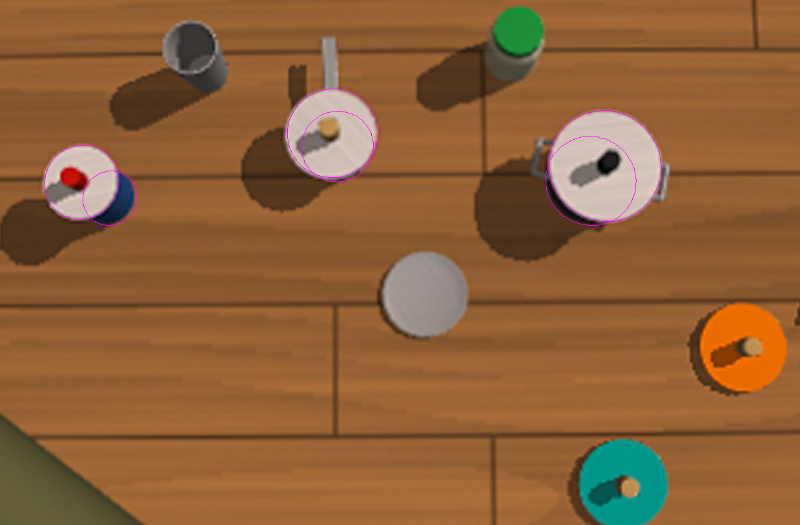

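View pics/fin_scene.png

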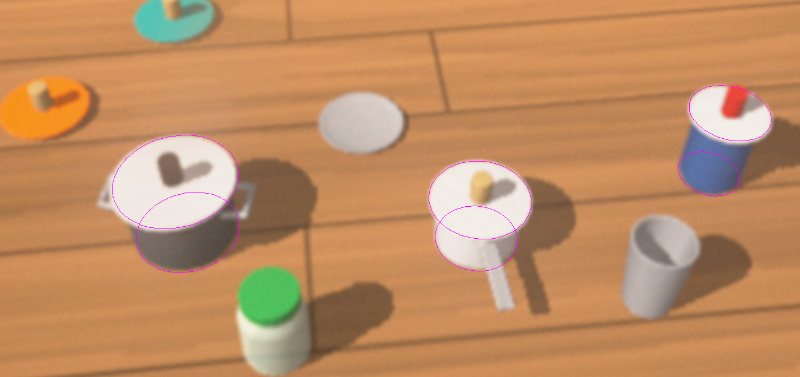

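All three lids sit on their predicted outlines in both views, and the pots and bystanders haven't moved.

```bash
python3 -m inch '0 0 0 0; 0 0 0 0; 0 0 0 0'; python3 -c "
from plant import r
print(r.finish_job())"
```

```text
clock: 29.65
tool_pos: [0.5367, 0.5179, 0.2429]
eef_rot: [-0.601, -0.372, 0.372, 0.601]
contact_force: [0.2, -0.2, -0.1]
opening: 0.602
the job is handed in; nothing more can be done
None
```

All three lids are on their pots: large on the dark pot, medium on the saucepan and small on the blue pot. I lowered each one slowly until the wrist force showed it resting on the rim, at most 4.5 N. The gripper is open and clear of everything, and I handed the job in at about 30 s of the 99 s allowed.

- **Lids:** In the last top and scene pictures each lid's edge lies on the outline expected when seated, within about 2–3 mm. All three look flat.
- **Pots and bystanders:** Against the first pictures, the pots, plate, tumbler and jar show no visible shift.
- **Disagreements:** The two cameras differed by up to 3 mm on where the blue pot stands, which is within the 9 mm play. In the final top picture the networks missed the large lid and the saucepan, and in both views they gave a few second guesses on the wrong objects, so I relied on the outlines there.

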